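Clamp the bracket in the welding fixture

TASK

Clamp the steel angle bracket in the fixture on the bench: push the steel clamp strap with the outside of a finger so that it swings over the bracket and goes home under the cam, right up against its stop, and then push the cam lever fully down to lock it. Leave the bracket seated in its nest, do not disturb the loose items lying around, and take the hand away at the end.

Things in the scene. Friction and masses are not known exactly. Their poses are not given: they have to be found in the camera images.
- fixture: Fixed grey plate 230 x 250 x 15 mm on the bench, placed and turned anew each time. Origin on bench level; it spans x -115..115, y -130..120 mm in its own frame, z up. On it: strap pivot post at (0, 85) mm; dark lever post block at x 17..43, y -100..-60 mm, 100 mm tall; six locating pins 7 mm tall round the bracket, which lies along the plate's x across the middle.
- strap_pivot (a point): Point on the vertical pivot axis of the clamp strap, fixed on the plate at (0, 85) mm and 56 mm above the bench. The post, boss and nut here have radius up to 20 mm and reach 81 mm above the bench.
- strap_push (a point): Centre of the strap's cross-section, 110 mm out from the pivot axis; moves with the strap. Strap: straight steel bar 26 mm wide with flat upright sides, reaching 182 mm out from the pivot axis; underside 51, top 67 mm above the bench while the lever is up (3 mm lower when clamped). 85 mm out a clamp screw passes through it, its head (radius 9 mm) 8 mm above the strap.
- strap (a joint): Swing angle of the strap about its vertical pivot (rad). 0 = home: over the bracket, along the plate's -y, its end under the cam, against a hard stop. It grows as the strap swings clockwise seen from above, away from home, up to 1.7 (1.57: pointing along the plate's -x). Starts at 0.9 to 1.5 and stays where it is left; friction about 0.25 N m.
- lever_hinge (a point): Centre of the cam lever's horizontal hinge (axis along the plate's x), at (0, -80) mm on the plate and 83 mm above the bench. The cam here is 29 mm wide with radius 14 mm and overhangs the end of the strap. Seen from above, the line from strap_pivot to here is the strap's home direction.
- lever_grip (a point): Middle of the upper face of the lever's handle, 100 mm out from the hinge axis; moves with the lever. Handle 24 mm wide, 14 mm thick, ending 125.5 mm from the hinge; its upper face lies 11 mm off the line from the hinge along the lever. The lever swings in the upright plane through strap_pivot and lever_hinge, handle pointing away from the strap pivot.
- lever (a joint): Angle of the cam lever (rad). 0 = fully down against its stop, handle level, along the plate's -y, upper face 94 mm above the bench; it grows as the handle is raised, up to 1.15. Starts at 0.75 to 1.05 and stays where it is left; friction about 0.3 N m, so 3 to 5 N at the handle. Lowering it draws the strap 2 to 3 mm down on to the bracket.
- foot: Rubber foot of the clamp screw under the strap, diameter 20 mm, 7 mm tall, 85 mm out from the pivot axis; origin at the centre of its underside. It presses on the bracket when the clamp is locked.
- bracket: Loose steel angle bracket to be clamped, 0.7 kg: flat leg 150 x 56 x 8 mm lying on the plate along its x, with an upright leg 8 mm thick and 58 mm tall overall at the +x end. Origin at the centre of the underside of the flat leg, 15 mm above the bench. Its top face is 23 mm above the bench. To be left in its nest.
- pipe: Bystander: dark steel pipe offcut standing on the plate's corner, diameter 34 mm, 45 mm tall; origin at its underside.
- nut: Bystander: round brass nut, diameter 36 mm, 20 mm tall, on the plate's corner; origin at its underside.
- spray: Bystander: spray can, diameter 54 mm, 150 mm tall, standing beyond the plate, on the far left; origin at its underside.
- wrench: Bystander: 200 mm wrench lying flat beside the plate, on the strap pivot's side; origin under its middle.
- hammer: Bystander: 280 mm hammer lying on the right part of the bench; origin under its middle.
- jar: Bystander: closed glass jar, diameter 64 mm, 70 mm tall, right of the fixture; origin at its underside.
- grinder: Bystander: green angle grinder, about 280 mm long, lying on the left part of the bench, below 100 mm; origin under its middle.
There are look-alikes about, which are no part of the job. What is shaped like the bracket but blue or brown is not meant.

How it is judged (in metres and radians):
On the way, in this order (a step that is already met when the one before it is completed fails the run):
1. the strap is swung home over the bracket while the lever is still up (value of joint strap below 0.06 rad and value of joint lever above 0.5 rad), for 0.2 s.
2. the cam lever is pushed down (value of joint lever below 0.08 rad and value of joint strap below 0.06 rad), for 0.2 s.
At the end, for the whole second after the job is handed in: The strap is home over the bracket (joint below 0.06 rad), the lever is down (joint below 0.08 rad), the clamp foot presses on the bracket with more than 1 N, and the bracket lies still in its nest within 6 mm of its start (all of step 2 and contact force between foot and bracket above 1 N and distance of bracket from where it was at the start of the episode below 0.006 m and linear speed of bracket below 0.01 m/s); the robot touches nothing.
It fails at once if the lever is lowered (below 0.4 rad) while the strap is not home (above 0.12 rad) (value of joint lever below 0.4 rad and value of joint strap above 0.12 rad).
It fails at once if the bracket is lifted or pushed out of its nest (moved more than 12 mm) (distance of bracket from where it was at the start of the episode above 0.012 m).
It fails at once if a bystander is moved more than 20 mm (distance of any of pipe, nut, spray, wrench, hammer, jar, grinder from where it was at the start of the episode above 0.02 m).
It also fails if it takes over 48 s, if anything falls off the work surface, if the arm or the gripper's body presses on something with over 40 N, if the wrist force passes 120 N, or if a joint passes its speed limit or range.

ROBOT

A 7-joint arm with a two-finger parallel gripper is mounted at the origin on the work surface. World frame = base frame: x ahead of the robot, y to its left, z up, the work surface at z = 0. Lengths are in mm, angles in rad, forces in N, time in s.
With the tool pointing down it reaches from about 400 to 875 mm from the base axis. Payload 4.4 kg.
Tool frame: the origin (TCP) lies at the very end of the fingers, on their centre line; the grasp point (between the pads) lies 19 mm behind it (ctrl.grip_point_offset is the distance from the TCP to the grasp point, in mm); z points along the fingers, y is the line along which they close (so a half turn about z gives the same grasp; the last joint's range is limited). The gripper opens to 85 mm and grips with 20 to 120 N. Pads are 22 mm wide; open, the fingers measure 114 mm over their backs; the gripper's body (76 mm by 85 mm) begins 54 mm behind the grasp point. The pads swing forward as they close: fully open they stand 13 mm farther back than shut.
Start: joints at [-1.223, 0.628, 0.038, 1.517, -0.027, 0.996, -0.02], TCP at [261.338, 595.164, 231.313] pointing down, gripper open.
Joint ranges: [-3.06, 3.06], [-0.37, 2.12], [-1.25, 1.32], [0.18, 2.47], [-1.1, 4.24], [0.23, 1.98], [-2.94, 2.94]. Speed limits (rad/s): [2.57, 2.57, 3.14, 3.14, 3.14, 3.14, 3.14].

INTERFACE

Orientations are given as [roll, pitch, yaw] about the fixed x, y, z axes, in that order (R = Rz(yaw) Ry(pitch) Rx(roll)).
In Python, from cell import ctrl gives the robot as it stands.
- The arm moves only by the tool jog_arm, never from a script. Its argument "increments" is one flat list of numbers, 7 for each row, row after row: the finger opening in cm, from 0 to 8.54, then the shift along the tool's x, y, z in cm, then the turn, a rotation vector about the tool's x, y, z in degrees. In form: [fingers, x, y, z, rx, ry, rz, fingers, x, y, z, rx, ry, rz, ...]. A call has 1 to 20 rows; each row is the pose to reach, as a shift and turn from the pose commanded when the call began, along the tool's axes at that moment; what a row does not reach only later rows make up. A row lasts 1/10 s, in which the tool goes at most 50 mm and 8.59 degrees, less where a joint would pass 70% of its speed; a pose out of reach is approached as far as the arm can. A call with a gripper value outside its range is refused whole. The fingers move at their own pace and stop on an object; the grip force is fixed at half the most. Time passes only in rows, so rows that repeat a pose let the fingers close. It gives the time, the measured TCP pose, the force, the opening and the grip force at its end, in the units of the state.
- ctrl.read_state(): the state, without advancing time (a new reading comes with each control period).
- ctrl.get_image(name): name is "scene" or "side" or "wrist"; returns the picture (480x640x3 uint8, red, green, blue); there is no depth.
- ctrl.camera_params(name): a dict with "fx", "fy", "cx", "cy" (pixels), "extrinsics" (4x4, takes a point from world to camera coordinates). Camera axes: x right, y down, z forward; pixel columns grow to the right and rows downward; lengths in mm; the calibration is good to about 2 mm. The wrist camera is an equidistant fisheye: a pixel r from the principal point sees the ray r / f radians off the axis. A picture is of the moment at which its call begins: read the wrist's pose just before it. camera_params takes no time and is no camera call; for the wrist camera it gives the pose at the moment of the call.
- ctrl.finish_job(): hands the job in; it is judged then, once.
The state is a dict: "clock": time; "qpos": joint angles; "qd": joint speeds; "tau": joint torques, N m; "eef_pos": TCP position; "tool_rot": TCP orientation; "force": force on the tool from outside, world axes, zero at the start; "torque": the same for the moment, N m; "width": finger opening in mm; "gripper_force": force on a finger pad.
Only numpy, scipy, OpenCV 4.12 (cv2) and the standard library are available. Lean on these libraries where they do the work, as an engineer would, in place of code of your own. Each camera call takes 0.05 s, during which the arm holds its last target. There are 200 camera calls.

## Working session

There is one attempt and no reset: what is moved stays moved. The work goes in short steps, Python scripts to look and compute and a tool call to move; the robot and the scene stay as the last step left them, time stands still between calls to the robot, and variables do not carry over. Pictures are saved under pics/ and viewed, at most 10 in all, crops included, and the job is handed in when it is done.

Besides the shell and the picture viewer there is one more tool, called after "Request:" as name(argument=value, ...), one argument or row to a line, values as JSON. jog_arm: Moves the arm, as the interface text tells. Its arguments: {"type":"object","properties":{"increments":{"type":"array","items":{"type":"number"}}},"required":["increments"]}

```bash
mkdir -p pics; python3 - <<'E'
from cell import ctrl
import cv2,numpy as np
for n in("scene","side"):
    cv2.imwrite(f"pics/{n}0.png",ctrl.get_image(n)[:,:,::-1])
    p=ctrl.camera_params(n);print(n,p["fx"],p["cx"],p["cy"],np.round(p["extrinsics"],3).tolist())
s=ctrl.read_state();print(s["eef_pos"],s["tool_rot"],s["clock"])
E
```

```text
scene 585.2176544206544 317.4071766834087 241.05159600005868 [[0.309, 0.951, -0.015, -192.765], [0.536, -0.187, -0.823, -224.86], [-0.786, 0.246, -0.567, 1826.281], [0.0, 0.0, 0.0, 1.0]]
side 602.7596135715069 316.61020357331637 234.57312330736053 [[0.857, -0.515, -0.021, -471.354], [-0.377, -0.599, -0.707, 290.417], [0.352, 0.613, -0.707, 1580.31], [0.0, 0.0, 0.0, 1.0]]
[261.08170702 594.63460844 230.46289909] [-3.13981563e+00  4.17859283e-06  2.72778872e+00] 0.1
```

View pics/scene0.png

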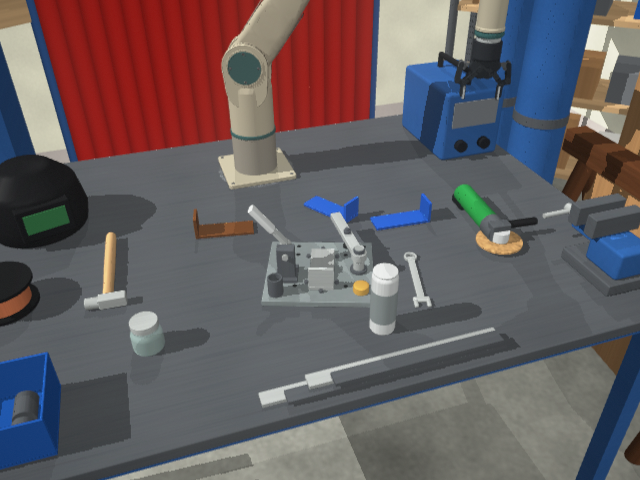

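View pics/side0.png

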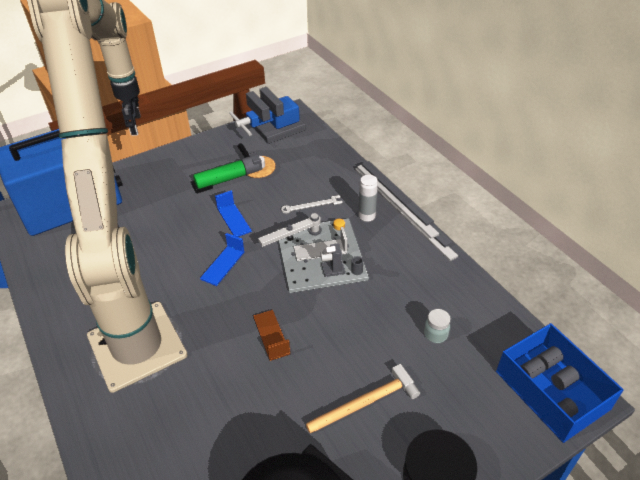

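The scene view has the plate at about (320,272), with the pivot post at (357,262), the strap reaching to (338,215), and the lever raised to (252,210). The bracket is the grey one on the plate. The look-alikes are brown at (225,228) and blue at (330,207) and (405,217), and they don't fit because of their colour. I'll confirm this in an enlarged crop.

```bash
python3 - <<'E'
import cv2,numpy as np
a=cv2.imread("pics/scene0.png")[195:315,235:395]; b=cv2.imread("pics/side0.png")[200:300,240:380]
cv2.imwrite("pics/c1.png",cv2.resize(a,None,fx=5,fy=5,interpolation=cv2.INTER_CUBIC))
cv2.imwrite("pics/c2.png",cv2.resize(b,None,fx=5,fy=5,interpolation=cv2.INTER_CUBIC))
E
```

```text
(no output)
```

View pics/c1.png

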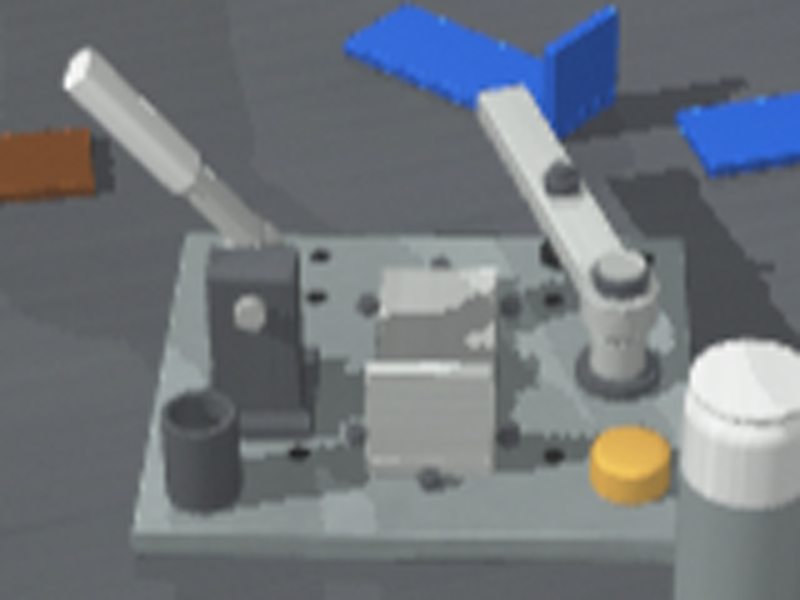

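View pics/c2.png

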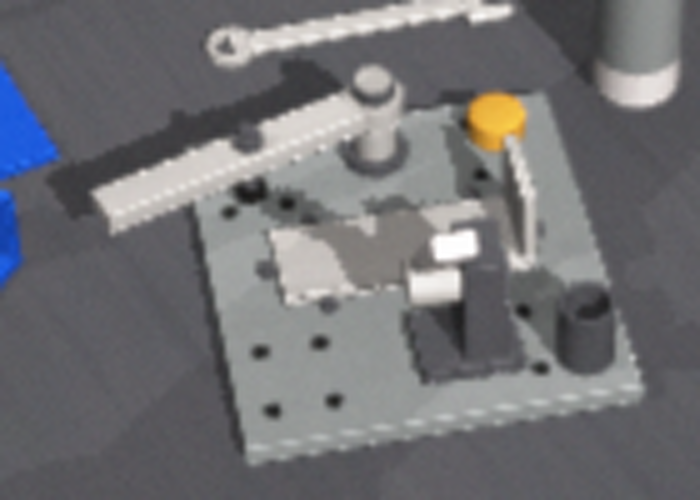

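The crops confirm the grey bracket in the nest under the pins. The strap is white and lies roughly along plate -x. The lever is up. Next I'll fit the plate pose.

```bash
cat > h.py <<'E'
from cell import ctrl
import cv2,numpy as np
from scipy.optimize import least_squares
def ray(n,u,v):
    p=ctrl.camera_params(n);E=np.array(p["extrinsics"]);d=E[:3,:3].T@np.array([(u-p["cx"])/p["fx"],(v-p["cy"])/p["fy"],1])
    return -E[:3,:3].T@E[:3,3],d
def atz(n,u,v,z):
    o,d=ray(n,u,v);return (o+d*(z-o[2])/d[2])[:2]
def rot(t):return np.array([[np.cos(t),-np.sin(t)],[np.sin(t),np.cos(t)]])
E
python3 - <<'E'
from h import *
S=lambda u,v:("scene",235+u/5-.4,195+v/5-.4); D=lambda u,v:("side",240+u/5-.4,200+v/5-.4)
obs=[(S(622,265),81,(0,85)),(S(188,235),15,(-115,-130)),(S(683,240),15,(-115,120)),(S(138,535),15,(115,-130)),
(D(375,80),81,(0,85)),(D(642,387),15,(115,-130)),(D(248,450),15,(-115,-130)),(D(545,95),15,(115,120))]
W=np.array([atz(*o[0],o[1]) for o in obs]);P=np.array([o[2] for o in obs])
r=least_squares(lambda q:(P@rot(q[2]).T+q[:2]-W).ravel(),[600,0,0],loss="soft_l1",f_scale=3)
q=r.x;print(q);print(np.round(P@rot(q[2]).T+q[:2]-W,1))
toP=lambda w:rot(q[2]).T@(np.array(w)-q[:2])
for n,o in(("s",S(502,92)),("d",D(103,204))):
    e=toP(atz(*o,67));v=e-[0,85];print(n,e,np.hypot(*v),"angle",np.arctan2(-v[0],-v[1]))
o,d=ray(*S(80,68));a=toP(o[:2]);b=rot(q[2]).T@d[:2];t=-a[0]/b[0]
y=a[1]+t*b[1];z=o[2]+t*d[2];print("lever end",y,z,np.hypot(y+80,z-83),np.arctan2(z-83,-80-y))
for nm,p,z in(("pivot",(0,85),0),("hinge",(0,-80),0)):print(nm,rot(q[2])@p+q[:2])
s=ctrl.read_state();R=cv2.Rodrigues(np.eye(3))[0];print(s["tool_rot"],s["eef_pos"])
E
```

```text
[ 5.78148074e+02  2.53157998e+01 -3.53345076e-01]
[[-1.1 -0.4]
 [-0.9 -2. ]
 [-0.2  0. ]
 [-2.4 -3.5]
 [ 1.1  2.6]
 [ 2.1 -0.6]
 [-1.1  0.8]
 [ 3.5  3. ]]
s [-169.47884505   28.90395234] 178.5212745960612 angle 1.2511549514612232
d [-171.59027746   26.42120785] 181.31381141015407 angle 1.2418145358897024
lever end -153.5432279490471 182.78931171512772 123.96174050788585 0.9356769721731273
pivot [607.56131741 105.06453718]
hinge [550.46502156 -49.74183543]
[-3.13981563e+00  4.17859283e-06  2.72778872e+00] [261.08170702 594.63460844 230.46289909]
```

Plate pose is about (578, 25) mm with yaw -0.353. The strap is at about 1.247 rad and the lever at about 0.935 rad, both inside their stated ranges. Next I'll plan the approach and check for blue parts near the fingertip's path.

```bash
cat >> h.py <<'E'
from scipy.spatial.transform import Rotation as Ro
F=np.array([578.1,25.3]);Y=-.353
def w(px,py):return rot(Y)@[px,py]+F
def strap(th,over=0,r=110,gap=27.5):
    # TCP on trailing flank at strap angle th; over>0 pushes in. yaw of tool
    u=np.array([-np.sin(th),-np.cos(th)]);n=np.array([-np.cos(th),np.sin(th)])
    p=w(*(np.array([0,85])+r*u+(gap-over)*n)); return p
def inc(x,y,z,yaw,fing=0):
    s=ctrl.read_state();R0=Ro.from_euler("xyz",s["tool_rot"])
    t=R0.inv().apply(np.array([x,y,z])-s["eef_pos"])/10
    rv=(R0.inv()*Ro.from_euler("xyz",[np.pi,0,yaw])).as_rotvec(degrees=True)
    return np.round([fing,*t,*rv],2).tolist()
def yaw(th):return -.353-th+np.pi/2+np.pi  # tool y normal to the strap
E
python3 - <<'E'
from h import *
im=cv2.imread("pics/scene0.png")
m=cv2.inRange(cv2.cvtColor(im,cv2.COLOR_BGR2HSV),(105,150,60),(130,255,255));m[:180]=0;m[240:]=0;m[:,460:]=0;m[:,:290]=0
for c in cv2.findContours(m,0,1)[0]:
    if cv2.contourArea(c)>100:
        P=c[:,0].astype(float);print("blue z0",[np.round(atz("scene",*p,8),0).tolist() for p in P[[P[:,0].argmin(),P[:,1].argmax(),P[:,0].argmax()]]], "top z58",np.round(atz("scene",*P[P[:,1].argmin()],58)))
th=1.247
p=strap(th,-25);print("pre",p,yaw(th))
print(inc(p[0],p[1],231,yaw(th)));print(ctrl.read_state()["width"])
E
```

```text
blue z0 [[261.0, 79.0], [387.0, 157.0], [369.0, 195.0]] top z58 [316.  94.]
blue z0 [[394.0, 223.0], [449.0, 217.0], [393.0, 404.0]] top z58 [401. 365.]
pre [499.06560074 160.74844409] 3.1123889803846896
[0.0, -39.24, -30.16, 0.0, -0.1, -0.02, -22.04]
84.90257438711946
```

Request:
jog_arm(
  increments=[0,-1,-0.8,0,0,0,-1,0,-3,-2.3,0,0,0,-2,0,-6,-4.6,0,0,0,-4,0,-9,-6.9,0,0,0,-6,0,-12,-9.2,0,0,0,-8,0,-15,-11.5,0,0,0,-10,0,-18,-13.8,0,0,0,-12,0,-21,-16.1,0,0,0,-14,0,-24,-18.4,0,0,0,-16,0,-27,-20.8,0,0,0,-18,0,-30,-23.1,0,0,0,-20,0,-33,-25.4,0,0,0,-22,0,-36,-27.7,0,0,0,-22,0,-38,-29.2,0,0,0,-22,0,-39.2,-30.2,0,0,0,-22,0,-39.2,-30.2,0,0,0,-22,0,-39.2,-30.2,0,0,0,-22],
)

```text
clock: 1.8
eef_pos: [498.2, 160.9, 231.2]
tool_rot: [3.141, -0.001, 3.111]
force: [-1.6, -0.1, -0.0]
width: 0.1
gripper_force: 0.0
```

Request:
jog_arm(
  increments=[0,0,0,1,0,0,0,0,0,0,3,0,0,0,0,0,0,5,0,0,0,0,0,0,7,0,0,0,0,0,0,9,0,0,0,0,0,0,11,0,0,0,0,0,0,13,0,0,0,0,0,0,15,0,0,0,0,0,0,16.5,0,0,0,0,0,0,17.5,0,0,0,0,0,0,18.2,0,0,0,0,0,0,18.2,0,0,0,0,0,0,18.2,0,0,0],
)

```text
clock: 3.1
eef_pos: [499.0, 161.4, 49.6]
tool_rot: [3.141, 0.0, 3.112]
force: [-0.6, 0.4, -0.0]
width: 0.2
gripper_force: 0.0
```

```bash
python3 - <<'E'
from h import *
a=ctrl.get_image("side")[170:300,240:400,::-1];b=ctrl.get_image("scene")[170:300,235:395,::-1]
cv2.imwrite("pics/c3.png",cv2.resize(np.vstack([a,b]),None,fx=2.3,fy=2.3,interpolation=cv2.INTER_CUBIC))
np.set_printoptions(suppress=True)
for th,o in((1.247,0),(1.1,1),(.95,1),(.8,1),(.65,1),(.5,1),(.35,1),(.2,1),(.1,0),(.05,0),(0,0),(0,2)):
    print(th,inc(*strap(th,o),49,yaw(th)))
E
```

```text
1.247 [0.0, 0.02, -2.55, 0.09, 0.03, 0.07, -0.03]
1.1 [0.0, 0.29, -4.29, 0.09, 0.02, 0.07, -8.45]
0.95 [0.0, 0.31, -5.99, 0.09, 0.02, 0.07, -17.05]
0.8 [0.0, 0.08, -7.67, 0.09, 0.01, 0.07, -25.64]
0.65 [0.0, -0.4, -9.29, 0.09, 0.01, 0.08, -34.24]
0.5 [0.0, -1.11, -10.83, 0.09, 0.0, 0.08, -42.83]
0.35 [0.0, -2.05, -12.24, 0.09, -0.0, 0.08, -51.43]
0.2 [0.0, -3.19, -13.5, 0.09, -0.01, 0.08, -60.02]
0.1 [0.0, -3.96, -14.2, 0.09, -0.01, 0.08, -65.75]
0.05 [0.0, -4.41, -14.54, 0.09, -0.01, 0.08, -68.61]
0 [0.0, -4.88, -14.85, 0.09, -0.02, 0.08, -71.48]
0 [0.0, -5.07, -14.92, 0.09, -0.02, 0.08, -71.48]
```

View pics/c3.png

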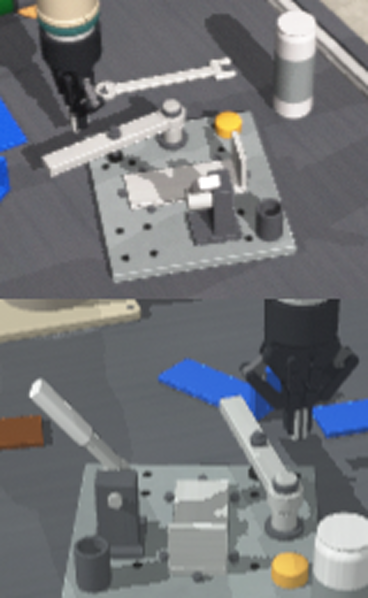

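The fingertip stands clear behind the strap's trailing flank, at about (78,125) in the top panel and (300,430) in the bottom panel. I'll start pushing along the arc.

Request:
jog_arm(
  increments=[0,0,-0.8,0,0,0,0,0,0,-1.6,0,0,0,0,0,0,-2.2,0,0,0,0,0,0.1,-2.7,0,0,0,-1,0,0.2,-3.4,0,0,0,-4.2,0,0.3,-4.3,0,0,0,-8.4,0,0.3,-5.1,0,0,0,-12.7,0,0.3,-6,0,0,0,-17,0,0.2,-6.8,0,0,0,-21.4,0,0.1,-7.7,0,0,0,-25.6,0,-0.2,-8.5,0,0,0,-30,0,-0.4,-9.3,0,0,0,-34.2,0,-0.7,-10.1,0,0,0,-38.5,0,-1.1,-10.8,0,0,0,-42.8,0,-1.6,-11.5,0,0,0,-47.1,0,-2.1,-12.2,0,0,0,-51.4,0,-2.1,-12.2,0,0,0,-51.4],
)

```text
clock: 4.9
eef_pos: [516.2, 37.4, 49.2]
tool_rot: [3.141, 0.0, -2.275]
force: [-0.8, 0.8, 0.1]
width: 0.1
gripper_force: 0.1
```

```bash
python3 - <<'E'
from h import *
np.set_printoptions(suppress=True)
print(ctrl.read_state()["force"])
for th,o in((.35,0),(.275,0),(.2,0),(.15,0),(.1,0),(.05,0),(0,0),(0,2),(0,4)):
    print(th,inc(*strap(th,o),49,yaw(th)))
E
```

```text
[-0.8291309   0.75609967  0.08060231]
0.35 [0.0, -0.06, 0.16, 0.02, 0.02, 0.0, -0.09]
0.275 [0.0, 0.11, -0.67, 0.02, 0.02, 0.0, -4.39]
0.2 [0.0, 0.22, -1.51, 0.02, 0.02, 0.01, -8.68]
0.15 [0.0, 0.26, -2.08, 0.02, 0.02, 0.01, -11.55]
0.1 [0.0, 0.27, -2.65, 0.02, 0.02, 0.01, -14.41]
0.05 [0.0, 0.25, -3.21, 0.02, 0.02, 0.01, -17.28]
0 [0.0, 0.21, -3.78, 0.02, 0.02, 0.01, -20.14]
0 [0.0, 0.14, -3.97, 0.02, 0.02, 0.01, -20.14]
0 [0.0, 0.07, -4.15, 0.02, 0.02, 0.01, -20.14]
```

Request:
jog_arm(
  increments=[0,0.1,-0.4,0,0,0,-3,0,0.1,-0.9,0,0,0,-5.5,0,0.2,-1.5,0,0,0,-8.7,0,0.3,-2.1,0,0,0,-11.6,0,0.3,-2.5,0,0,0,-14.4,0,0.3,-2.9,0,0,0,-17.3,0,0.2,-3.3,0,0,0,-20,0,0.2,-3.6,0,0,0,-20.1],
)

```text
clock: 5.7
eef_pos: [540.7, 13.1, 48.9]
tool_rot: [3.139, -0.002, -1.925]
force: [-3.0, 0.3, 0.7]
width: -0.3
gripper_force: 1.3
```

```bash
python3 - <<'E'
from h import *
b=ctrl.get_image("scene")[190:310,235:395,::-1]
cv2.imwrite("pics/c4.png",cv2.resize(b,None,fx=4,fy=4,interpolation=cv2.INTER_CUBIC))
for o in(0,2,4,6): print(o,inc(*strap(0,o),49,yaw(0)))
E
```

```text
0 [0.0, 0.05, -0.25, -0.0, 0.08, -0.08, -0.13]
2 [0.0, 0.05, -0.45, -0.0, 0.08, -0.08, -0.13]
4 [0.0, 0.05, -0.65, -0.0, 0.08, -0.08, -0.13]
6 [0.0, 0.05, -0.85, -0.0, 0.08, -0.08, -0.13]
```

View pics/c4.png

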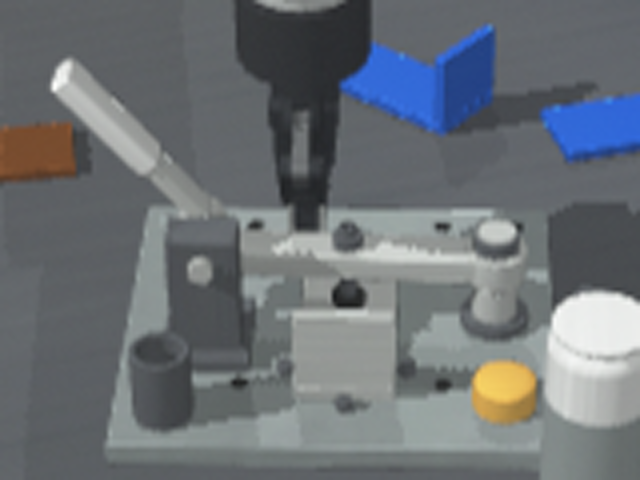

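The strap, running from (495,255) to (245,245), is now over the bracket with its end going behind the lever post under the cam. The bracket hasn't moved. I'll feel for the stop in small steps.

Request:
jog_arm(
  increments=[0,0,-0.1,0,0,0,0,0,0,-0.2,0,0,0,0,0,0,-0.3,0,0,0,0,0,0,-0.3,0,0,0],
)

```text
invalid input
```

Request:
jog_arm(
  increments=[0,0,-0.1,0,0,0,0,0,0,-0.2,0,0,0,0,0,0,-0.2,0,0,0,0],
)

```text
clock: 6.05
eef_pos: [543.9, 12.7, 49.2]
tool_rot: [3.141, -0.001, -1.924]
force: [-3.1, -0.5, 0.1]
width: -0.2
gripper_force: 1.2
```

Request:
jog_arm(
  increments=[0,0,-0.1,0,0,0,0,0,0,-0.2,0,0,0,0,0,0,-0.2,0,0,0,0],
)

```text
clock: 6.35
eef_pos: [545.8, 12.1, 49.2]
tool_rot: [3.141, -0.0, -1.924]
force: [-3.7, -2.3, 0.0]
width: -0.1
gripper_force: 1.5
```

Request:
jog_arm(
  increments=[0,0,-0.1,0,0,0,0,0,0,-0.2,0,0,0,0,0,0,-0.2,0,0,0,0],
)

```text
clock: 6.65
eef_pos: [546.5, 11.7, 49.0]
tool_rot: [3.139, -0.001, -1.923]
force: [-6.1, -0.7, 1.2]
width: -0.1
gripper_force: 2.7
```

Request:
jog_arm(
  increments=[0,0,-0.1,0,0,0,0,0,0,-0.2,0,0,0,0,0,0,-0.2,0,0,0,0],
)

```text
clock: 6.95
eef_pos: [547.2, 11.3, 48.8]
tool_rot: [3.137, -0.002, -1.923]
force: [-8.4, 0.5, 1.7]
width: 0.4
gripper_force: 3.8
```

Request:
jog_arm(
  increments=[0,0,-0.1,0,0,0,0,0,0,-0.2,0,0,0,0,0,0,-0.2,0,0,0,0],
)

```text
clock: 7.25
eef_pos: [547.9, 10.9, 48.5]
tool_rot: [3.135, -0.003, -1.923]
force: [-10.1, 1.4, 1.5]
width: -0.3
gripper_force: 5.0
```

```bash
python3 - <<'E'
from h import *
b=ctrl.get_image("scene")[225:285,265:375,::-1];a=ctrl.get_image("side")[210:270,270:380,::-1]
cv2.imwrite("pics/c5.png",cv2.resize(np.vstack([a,b]),None,fx=5,fy=5,interpolation=cv2.INTER_CUBIC))
E
```

```text
(no output)
```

View pics/c5.png

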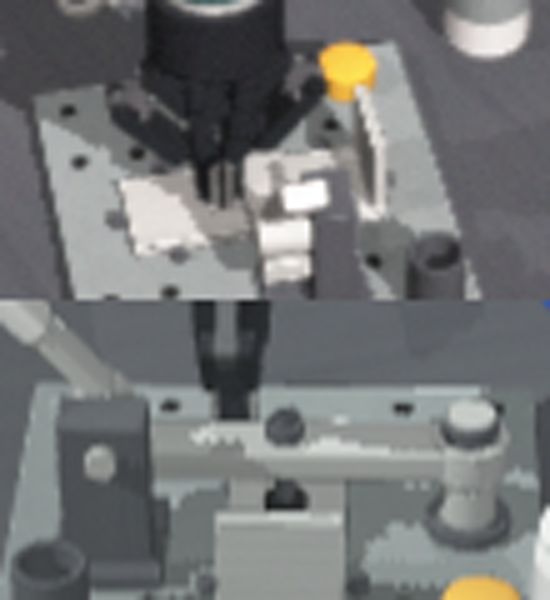

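The strap lies along the line from (155,450) to (440,455) in the lower panel, with its end in the side view at (285,265) under the cam. I'll get its angle from the screw head relative to the pivot nut.

```bash
python3 - <<'E'
from h import *
S=lambda u,v:(265+u/5-.4,225+(v-300)/5-.4)
pr=lambda P:(lambda c,p:(p["fx"]*c[0]/c[2]+p["cx"],p["fy"]*c[1]/c[2]+p["cy"]))((np.array(ctrl.camera_params("scene")["extrinsics"])@[*P,1])[:3],ctrl.camera_params("scene"))
n=atz("scene",*S(470,412),81);h=atz("scene",*S(286,422),75)
v=rot(Y).T@(h-n);print("screw rel pivot",v,"angle",np.arctan2(-v[0],-v[1]))
n=atz("scene",*S(478,432),67)
for th in(0,.06,.1):
    row=[]
    for r,z in((160,67),(160,51),(30,67),(30,51)):
        u=np.array([-np.sin(th),-np.cos(th)]);m=np.array([np.cos(th),-np.sin(th)])
        p=w(*(np.array([0,85])+r*u+13*m));q=pr([*p,z]);row+=[(round((q[0]-265+.4)*5),round((q[1]-225+.4)*5+300))]
    print(th,row)
E
```

```text
screw rel pivot [  0.90512563 -83.71196326] angle -0.010811959565551334
0 [(118, 452), (119, 480), (404, 455), (403, 483)]
0.06 [(118, 439), (120, 468), (402, 452), (402, 481)]
0.1 [(120, 431), (121, 459), (401, 451), (401, 479)]
```

The strap matches the 0 rad prediction, so it's home against its stop. Next I'll back off, rise, and go to the lever.

```bash
cat >> h.py <<'E'
def lev(a,over=0):
    o=100*np.cos(a)-11*np.sin(a)+over*np.sin(a)-11; z=83+100*np.sin(a)+11*np.cos(a)-over*np.cos(a)
    return (*w(0,-80-o),z)
E
python3 - <<'E'
from h import *
p=strap(0,-15);print(inc(*p,49,yaw(0)));print(inc(*p,230,yaw(0)))
q=lev(.935,-20);print(q,inc(*q,yaw(0)));print(inc(*q[:2],230,yaw(0)))
E
```

```text
[0.0, 0.11, 1.92, -0.03, 0.37, -0.14, 0.07]
[0.0, 0.15, 2.04, -18.13, 0.37, -0.14, 0.07]
(np.float64(542.3395566568979), np.float64(-71.76118442296392), np.float64(181.86827902879287)) [0.0, 7.99, -2.24, -13.33, 0.37, -0.14, 0.07]
[0.0, 8.0, -2.2, -18.14, 0.37, -0.14, 0.07]
```

Request:
jog_arm(
  increments=[0,0.1,0.6,0,0,0,0,0,0.1,1.4,0,0,0,0,0,0.1,2.2,0,0,0,0,0,0.1,2.6,-0.6,0,0,0,0,0.1,2.6,-2.5,0,0,0,0,0.1,2.6,-5,0,0,0,0,0.1,2.6,-8,0,0,0,0,0.1,2.6,-11,0,0,0,0,0.1,2.6,-14,0,0,0,0,0.1,2.6,-17,0,0,0,0,1.1,2.1,-18.1,0,0,0,0,3,1.1,-18.1,0,0,0,0,5,0,-18.1,0,0,0,0,7,-1.1,-18.1,0,0,0,0,8,-1.7,-18.1,0,0,0,0,8,-1.7,-18.1,0,0,0,0,8,-1.7,-18.1,0,0,0],
)

```text
clock: 9.05
eef_pos: [540.1, -69.6, 230.5]
tool_rot: [-3.141, 0.001, -1.923]
force: [0.5, -0.3, -1.1]
width: -0.0
gripper_force: 0.0
```

```bash
python3 - <<'E'
from h import *
for a,o in((.935,-20),(.935,-5),(.935,0),(.85,2),(.7,2),(.55,2),(.4,2),(.25,2),(.1,2),(0,0),(0,3)): print(a,inc(*lev(a,o),yaw(0)))
b=ctrl.get_image("scene")[170:290,225:385,::-1];a=ctrl.get_image("side")[170:290,240:400,::-1]
cv2.imwrite("pics/c6.png",cv2.resize(np.hstack([a,b]),None,fx=2.5,fy=2.5,interpolation=cv2.INTER_CUBIC))
E
```

```text
0.935 [0.0, 0.13, -0.29, 4.87, -0.01, 0.06, 0.06]
0.935 [0.0, 1.34, -0.29, 5.76, -0.01, 0.06, 0.06]
0.935 [0.0, 1.74, -0.29, 6.05, -0.01, 0.06, 0.06]
0.85 [0.0, 2.61, -0.28, 6.64, -0.01, 0.06, 0.06]
0.7 [0.0, 3.76, -0.28, 7.62, -0.01, 0.06, 0.06]
0.55 [0.0, 4.75, -0.28, 8.75, -0.01, 0.06, 0.06]
0.4 [0.0, 5.55, -0.28, 10.02, -0.01, 0.06, 0.06]
0.25 [0.0, 6.16, -0.28, 11.4, -0.01, 0.06, 0.06]
0.1 [0.0, 6.56, -0.28, 12.85, -0.01, 0.06, 0.06]
0 [0.0, 6.7, -0.28, 13.65, -0.01, 0.06, 0.06]
0 [0.0, 6.7, -0.28, 13.95, -0.01, 0.06, 0.06]
```

View pics/c6.png

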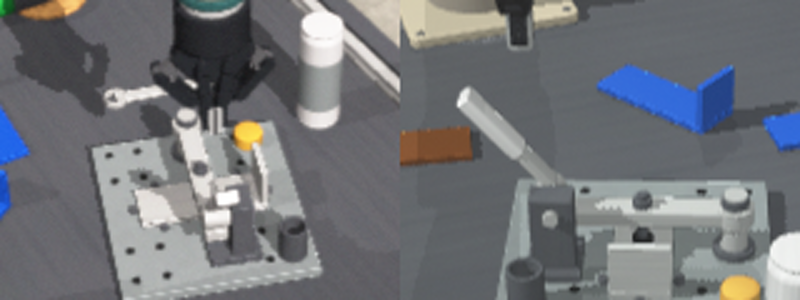

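The hand is above and inside the raised lever. The strap is home and everything else is in place. Next I'll make contact with the lever and push along its arc.

Request:
jog_arm(
  increments=[0,0.1,-0.3,1.5,0,0,0,0,0.1,-0.3,3.2,0,0,0,0,0.1,-0.3,4.9,0,0,0,0,0.7,-0.3,5.3,0,0,0,0,1.3,-0.3,5.8,0,0,0,0,1.7,-0.3,6,0,0,0,0,2.2,-0.3,6.3,0,0,0,0,2.6,-0.3,6.6,0,0,0,0,2.6,-0.3,6.6,0,0,0],
)

```text
clock: 10.05
eef_pos: [534.0, -96.9, 164.4]
tool_rot: [-3.141, 0.0, -1.924]
force: [0.3, 1.2, 0.2]
width: -0.4
gripper_force: 0.0
```

Request:
jog_arm(
  increments=[0,0.4,0,0.3,0,0,0,0,0.8,0,0.7,0,0,0,0,1.2,0,1,0,0,0,0,1.7,0,1.5,0,0,0,0,2.1,0,2.1,0,0,0,0,2.5,0,2.7,0,0,0,0,2.9,0,3.4,0,0,0,0,3.2,0,4.1,0,0,0,0,3.5,0,4.8,0,0,0,0,3.7,0,5.5,0,0,0,0,3.9,0,6.1,0,0,0,0,4,0,6.6,0,0,0,0,4.1,0,6.9,0,0,0,0,4.1,0,7.1,0,0,0,0,4.1,0,7.1,0,0,0],
)

```text
clock: 11.55
eef_pos: [519.7, -134.3, 94.0]
tool_rot: [-3.142, -0.0, -1.923]
force: [-1.3, -0.6, 9.0]
width: -0.3
gripper_force: 4.5
```

Request:
jog_arm(
  increments=[0,0,0,0.2,0,0,0,0,0,0,0.4,0,0,0,0,0,0,0.6,0,0,0,0,0,0,0.6,0,0,0,0,0,0,0.6,0,0,0],
)

```text
clock: 12.05
eef_pos: [520.0, -134.4, 93.2]
tool_rot: [-3.138, -0.003, -1.923]
force: [-12.7, 1.3, 56.8]
width: -0.4
gripper_force: 28.5
```

The lever is on its hard stop: the force jumped and z settled at about 93 to 94 mm. Lifting away.

Request:
jog_arm(
  increments=[0,0,0,-0.3,0,0,0,0,0,0,-1,0,0,0,0,0,0,-3,0,0,0,0,0,0,-6,0,0,0,0,0,0,-9,0,0,0,0,0,0,-12,0,0,0,0,0,0,-15,0,0,0,0,2,0,-16,0,0,0,0,5,0,-16,0,0,0,0,8,0,-16,0,0,0,0,10,0,-16,0,0,0,0,10,0,-16,0,0,0,0,10,0,-16,0,0,0],
)

```text
clock: 13.35
eef_pos: [484.7, -227.6, 246.7]
tool_rot: [3.14, 0.001, -1.924]
force: [1.2, -0.7, -0.2]
width: 0.1
gripper_force: 0.0
```

```bash
python3 - <<'E'
from h import *
b=ctrl.get_image("scene")[170:320,205:405,::-1];a=ctrl.get_image("side")[170:320,220:420,::-1]
cv2.imwrite("pics/c7.png",cv2.resize(np.hstack([a,b]),None,fx=2,fy=2,interpolation=cv2.INTER_CUBIC))
E
```

```text
(no output)
```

View pics/c7.png

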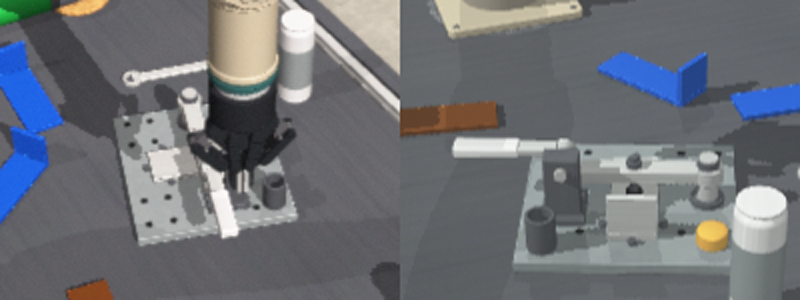

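The lever is level in the scene panel, from (455,148) to (560,150). The strap is still over the bracket, the bystanders are in place, and the hand is clear. Handing in.

```bash
python3 -c "
from cell import ctrl
print(ctrl.finish_job())"
```

```text
the job is handed in; nothing more can be done
None
```

I swung the strap home against its stop, pushed the cam lever down to its stop to lock the bracket, and moved the hand clear. I then handed the job in; it returned no verdict, and I did not measure the foot's pressing force on the bracket.

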